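# Pack the painter's box and ring for collection

### The job

Pack the painter's box: put the dark brush case and every doll blank, stoppered green jar, handled sanding block and steel painting stand that is on the bench into the open plywood box, each upright and flat on the box's floor. When everything is in, press the black bell button fully down and let it come back up, so that the runner comes for the box. Leave all the other things on the bench where they are.

Things in the scene. Friction and masses are not known exactly. Their poses are not given: they have to be found in the camera images.
- box: open plywood packing box fixed to the bench, outside 276 x 148 mm and 55 mm high, inside 260 mm (its x axis) x 132 mm (its y axis), walls and floor 8 mm thick. Origin: centre of the underside. It holds all the pieces in one layer, with the dark case taking the place of two round pieces: four columns along x by two rows along y.
- box_in (a point): centre of the box's inner floor, 8 mm above the bench, axes along the box's
- doll_a: unpainted linden doll blank, a round body 58 mm across and 46 mm high narrowing to a head 35 mm across, 100 mm high in all; the head is straight-sided from 62 to 88 mm up, to be gripped there. Goes upright into the box. Origin: centre of the underside, z up. May be absent.
- doll_b: unpainted linden doll blank, a round body 58 mm across and 46 mm high narrowing to a head 35 mm across, 100 mm high in all; the head is straight-sided from 62 to 88 mm up, to be gripped there. Goes upright into the box. Origin: centre of the underside, z up. May be absent.
- doll_c: unpainted linden doll blank, a round body 52 mm across and 46 mm high narrowing to a head 35 mm across, 92 mm high in all; the head is straight-sided from 62 to 80 mm up, to be gripped there. Goes upright into the box. Origin: centre of the underside, z up. May be absent.
- jar: squat green glass jar of pegs, 58 mm across and 46 mm high (a solid closed piece), with a tall round wooden stopper 32 mm across (a 44 mm glass collar at its foot, 46 to 56 mm up, is only looks) fixed in it, 92 mm high in all. Grip the stopper. Goes upright into the box. Origin: centre of the underside, z up. May be absent.
- sander: square wooden sanding block, 56 x 56 mm (along its x and y) and 46 mm high, cork underneath, with an upright round dark handle 32 mm across on top, 92 mm high in all. Grip the handle. Goes upright into the box. Origin: centre of the underside, z up. May be absent.
- stand: steel painting stand: round foot 56 mm across and 30 mm high with an upright round stem 30 mm across, 96 mm high in all. Grip the stem. Goes upright into the box. Origin: centre of the underside, z up. May be absent.
- case: dark wooden brush case with a thin brass band, 124 mm (its x) x 58 mm (its y), 48 mm high, with a straight wooden bar handle on top, 70 mm along x, 22 mm thick, reaching 92 mm high; grip the bar across its thickness. Goes upright into the box. Origin: centre of the underside. Always present.
- bell (a joint): travel of the black spring push button, m: 0 up, 0.008 fully down; takes about 5 N; springs back when let go
- bell_top (a point): centre of the top face of the black push button, 48 mm across, in a light steel housing on the bench; pressed straight down
- calipers: brass calipers lying flat, about 145 x 75 mm. Bystander, not to be packed: leave it where it is. Origin: near its middle.
- ferrule: steel gouge ferrule, a ring 44 mm across, 30 mm high. Bystander, not to be packed: leave it where it is. Origin: centre of the underside.
- gouge: turning gouge with a dark handle lying flat, 270 mm long. Bystander, not to be packed: leave it where it is. Origin: where handle ferrule and steel meet.
- gluepot: white closed glue pot 64 mm across, 85 mm high. Bystander, not to be packed: leave it where it is. Origin: centre of the underside.
- offcut: plain rectangular linden offcut 55 x 100 x 40 mm. Bystander, not to be packed: leave it where it is. Origin: centre of the underside.

How it is judged:
By the outcome, as a careful person would: the job done as asked, in the order asked, and still so for the second after the job is handed in, with the robot touching nothing.
Of doll_a, doll_b, doll_c, jar, sander, stand only 4 to 6 are there at a start; the rules pass over those that are not, and their reading is None.
At some moment in a run one of case, jar, sander, stand may be knocked a few centimetres aside while the robot is not near it.
It also fails if it takes over 210 s, if anything falls off the work surface, if the arm or the gripper's body presses on something with over 40 N, if the wrist force passes 120 N, or if a joint passes its speed limit or range.

### The arm

A 7-joint arm with a two-finger parallel gripper is mounted at the origin on the work surface. World frame = base frame: x ahead of the robot, y to its left, z up, the work surface at z = 0. Lengths are in m, angles in rad, forces in N, time in s.
With the tool pointing down it reaches from about 0.425 to 0.925 m from the base axis. Payload 6.8 kg.
Tool frame: the origin (TCP) lies midway between the tips of the shut fingers; the grasp point (between the pads) lies 19 mm behind it (bot.hold_point_z is the distance from the TCP to the grasp point, in m); z points along the fingers, y is the line along which they close (so a half turn about z gives the same grasp; the last joint's range is limited). The gripper opens to 85 mm and grips with 20 to 120 N. Pads are 22 mm wide; open, the fingers measure 114 mm over their backs; the gripper's body (76 mm by 85 mm) begins 54 mm behind the grasp point. The pads swing forward as they close: fully open they stand 13 mm farther back than shut.
Start: joints at [-1.382, 0.477, 0.022, 1.555, -0.011, 1.109, -0.083], TCP at [0.197, 0.646, 0.231] pointing down, gripper open.
Joint ranges: [-2.96, 2.96], [-0.34, 2.1], [-1.41, 1.46], [0.24, 2.44], [-1.37, 4.51], [0.17, 1.92], [-2.96, 2.96]. Speed limits (rad/s): [2.39, 2.39, 3.14, 3.14, 3.14, 3.14, 3.14].

### API

Orientations are given as a unit quaternion [w, x, y, z].
In Python, from station import bot gives the robot as it stands. The module is installed in compiled form; this text tells all that it offers.
- The arm moves only by the tool step_arm, never from a script. Its argument "increments" is a list that holds one entry, the list of rows, each a list of 7 numbers: the opening, from -1 (shut) to 1 (fully open), then the shift along the tool's x, y, z in mm, then the turn, a rotation vector about the tool's x, y, z in degrees. In form: [[[grip, x, y, z, ax, ay, az], ...]]. A call has 1 to 10 rows; each row is the pose to reach, as a shift and turn from the pose commanded when the call began, along the tool's axes at that moment; what a row does not reach only later rows make up. A row lasts 1/12 s, in which the tool goes at most 41.7 mm and 7.16 degrees, less where a joint would pass 70% of its speed; a pose out of reach is approached as far as the arm can. A call with a gripper value outside its range is refused whole. The fingers move at their own pace and stop on an object; "force" is the grip in N (left out, the last holds). Time passes only in rows, so rows that repeat a pose let the fingers close. It gives the time, the measured TCP pose, the force, the opening and the grip force at its end, in the units of the state.
- bot.get_obs(): the state, without advancing time (a new reading comes with each control period).
- bot.read_camera(name): name is "scene" or "top" or "wrist"; returns a dict with "image" (400x640x3 uint8, red, green, blue), "camera_matrix" (3x3 intrinsics, pixels), "R" (3x3) and "t" (3): a world point X has camera coordinates R X + t. Camera axes: x right, y down, z forward; pixel columns grow to the right and rows downward; lengths in m; the calibration is good to about 2 mm. The wrist camera is an equidistant fisheye: a pixel r from the principal point sees the ray r / f radians off the axis. A picture is of the moment at which its call begins. There is no depth.
- bot.hand_in(): hands the job in; it is judged then, once.
The state is a dict: "t": time; "q": joint angles; "joint_vel": joint speeds; "joint_torque": joint torques, N m; "eef_pos": TCP position; "tool_rot": TCP orientation; "contact_force": force on the tool from outside, world axes, zero at the start; "torque": the same for the moment, N m; "gripper_width": opening from 0.0 (shut) to 1.0 (fully open); "grasp_force": force on a finger pad.
Only numpy, scipy, OpenCV 4.12 (cv2) and the standard library are available. Lean on these libraries where they do the work, as an engineer would, in place of code of your own. Each camera call takes 0.05 s, during which the arm holds its last target. There are 200 camera calls.

## Working session

There is one attempt and no reset: what is moved stays moved. The work goes in short steps, Python scripts to look and compute and a tool call to move; the robot and the scene stay as the last step left them, time stands still between calls to the robot, and variables do not carry over. Pictures are saved under pics/ and viewed, at most 14 in all, crops included, and the job is handed in when it is done.

Besides the shell and the picture viewer there is one more tool, called after ">>>" in YAML: its name, and indented under it one key for each argument. step_arm: Moves the arm, as the interface text tells. Its arguments: {"type":"object","properties":{"increments":{"type":"array"},"force":{"type":"number"}},"required":["increments"]}

```bash
mkdir -p pics; ls; cat > h.py <<'E'
import numpy as np, cv2
from station import bot
def shot(n,tag):
    c=bot.read_camera(n); cv2.imwrite(f'pics/{tag}.png',c['image'][:,:,::-1]); np.savez(f'pics/{tag}.npz',**c); return c
def ray(c,u,v):
    K,R,t=c['camera_matrix'],c['R'],c['t']
    d=R.T@np.linalg.solve(K,[u,v,1.]); return -R.T@t,d
def plane(c,u,v,z):
    o,d=ray(c,u,v); return o+d*(z-o[2])/d[2]
def proj(c,X):
    p=c['camera_matrix']@(c['R']@np.asarray(X,float)+c['t']); return p[:2]/p[2]
E
python3 - <<'E'
from h import *
for n in('scene','top'):
    c=shot(n,n+'0'); print(n,c['camera_matrix'],c['R'],c['t'],-c['R'].T@c['t'])
o=bot.get_obs(); print(o, bot.hold_point_z)
E
```

```text
pics
scene [[396.16433733   0.         327.3138312 ]
 [  0.         396.16433733 203.71587774]
 [  0.           0.           1.        ]] [[-0.85499769  0.51832869 -0.01772888]
 [ 0.35571647  0.56120229 -0.74734048]
 [-0.37741852 -0.64528084 -0.66420471]] [ 0.43731478 -0.21489564  1.17021551] [0.89200605 0.64904477 0.62441555]
top [[369.65201443   0.         318.79796138]
 [  0.         369.65201443 196.16545615]
 [  0.           0.           1.        ]] [[ 0.00657168 -0.99997372  0.00306053]
 [-0.99867505 -0.0067193  -0.05101949]
 [ 0.05103871 -0.00272119 -0.99869297]] [0.10639762 0.55919817 0.97872965] [0.50780495 0.11281556 1.00565479]
{'t': 0.1, 'q': array([-1.38212641,  0.47773657,  0.02231106,  1.55634218, -0.01149953,
        1.10930156, -0.08310347]), 'joint_vel': array([ 0.00127189, -0.00061498, -0.00030367, -0.00394818,  0.00025216,
        0.00042492, -0.00047265]), 'joint_torque': array([ 4.78173999e-03, -5.97754884e+01,  1.61443446e+00, -2.81951666e+01,
        1.29474193e-02,  4.99312286e-03,  4.36838326e-07]), 'eef_pos': array([0.19722824, 0.64498672, 0.23041389]), 'tool_rot': array([-6.94293662e-05,  1.47818752e-01,  9.89014119e-01, -8.27114119e-04]), 'contact_force': array([-0.15624309, -0.53018832,  1.14621044]), 'torque': array([0.02001329, 0.00220852, 0.00652555]), 'grasp_force': 0.0, 'gripper_width': 0.9984713201439177} 0.0187
```

View pics/top0.png

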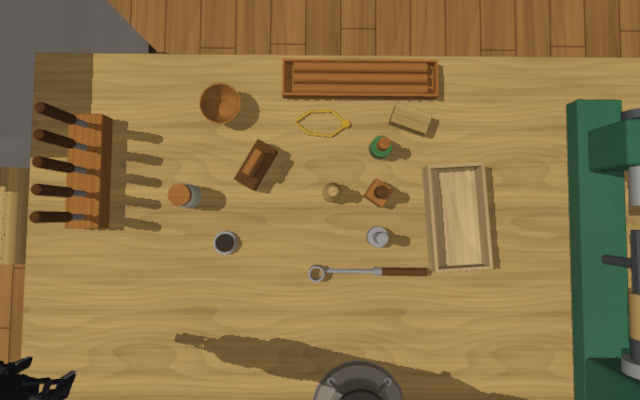

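View pics/scene0.png

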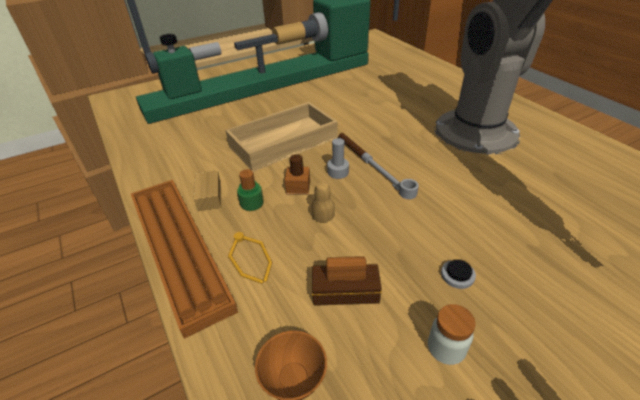

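The top view shows the box (461,217), the case (257,165), jar (381,147), sander (379,193), stand (378,237), one doll (333,192) and the bell (225,243). The ferrule, gouge, calipers, offcut and gluepot are bystanders. I'll zoom in to measure.

```bash
python3 - <<'E'
import cv2
a=cv2.imread('pics/top0.png'); s=cv2.imread('pics/scene0.png')
cv2.imwrite('pics/tc.png',cv2.resize(a[105:275,300:500],None,fx=4,fy=3.5,interpolation=cv2.INTER_CUBIC)[:600])
cv2.imwrite('pics/sc.png',cv2.resize(s[95:315,190:390],None,fx=3.5,fy=2.7,interpolation=cv2.INTER_CUBIC))
E
```

```text
(no output)
```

View pics/tc.png

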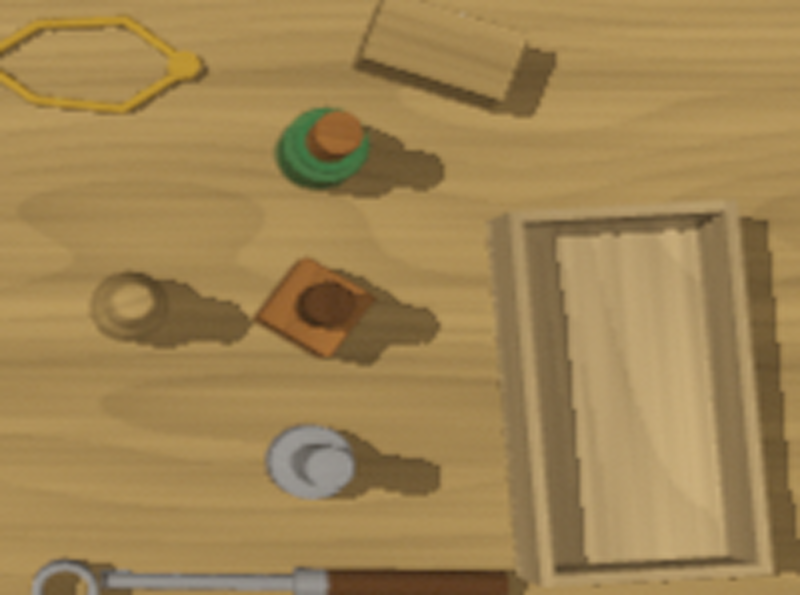

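View pics/sc.png

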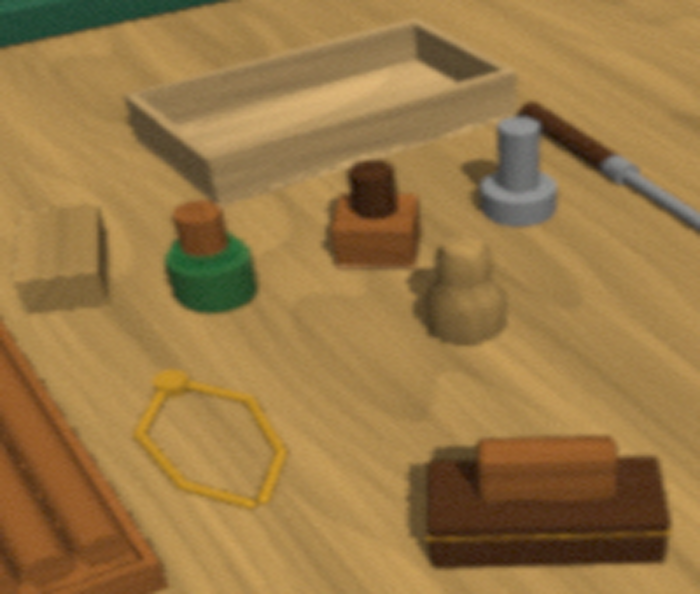

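The crops show the jar stopper top at crop (338,132), the sander handle (327,305), the stand stem (330,464) and the doll head (133,303). The doll is about 52 mm across, so it is doll_c. Next I'll convert these to positions.

```bash
cat >> h.py <<'E'
class L(dict): pass
def load(tag): return dict(np.load(f'pics/{tag}.npz'))
E
python3 - <<'E'
from h import *
c=load('top0'); s=load('scene0')
P=lambda X,Y:(300+X/4-.4,105+Y/3.5-.4)
for n,X,Y,z in [('tl',510,216,.055),('tr',738,203,.055),('br',772,570,.055),('bl',540,582,.055),('jar',338,132,.092),('jarbody',322,148,.03),('sand',327,305,.092),('stand',330,464,.096),('doll',133,303,.092),('dollbody',129,306,.03)]:
    print(n,plane(c,*P(X,Y),z).round(4))
S=lambda X,Y:(190+X/3.5-.4,95+Y/2.7-.4)
for n,X,Y,z in [('jar',200,212,.092),('sand',373,172,.092),('stand',519,124,.096),('doll',466,242,.092),
 ('rimL',132,97,.055),('rimF',217,160+5,.055),('rimR',517,72,.055),('rimB',416,26,.055),('bar',481,448,.092),('bar2',614,441,.092)]:
    print(n,plane(s,*S(X,Y),z).round(4))
# case and bell in top
im=c['image']; hsv=cv2.cvtColor(im,cv2.COLOR_RGB2HSV); 
sub=hsv[130:200,225:290]; m=((sub[...,2]<115)&(sub[...,1]>110)).astype(np.uint8)
k,l,st,ce=cv2.connectedComponentsWithStats(m); i=1+np.argmax(st[1:,4])
pts=np.argwhere(l==i)[:,::-1].astype(np.float32)+[225,130]
r=cv2.minAreaRect(pts.astype(np.float32)); print('case',r)
b=cv2.boxPoints(r); print([plane(c,*p,.048).round(4) for p in b], plane(c,*r[0],.046))
mb=((sub[...,2]>=125)&(sub[...,1]>150)&(sub[...,0]<14)).astype(np.uint8)
print(cv2.minAreaRect((np.argwhere(mb)[:,::-1]+[225,130]).astype(np.float32)),mb.sum())
cv2.imwrite('pics/casebell.png',cv2.resize(im[130:262,200:300,::-1],None,fx=4.5,fy=4.5,interpolation=cv2.INTER_CUBIC))
sub=im[225:260,205:245].max(2); m=(sub<50).astype(np.uint8); mm=cv2.moments(m,True); u,v=mm['m10']/mm['m00']+205,mm['m01']/mm['m00']+225
print('bell',u,v,mm['m00'],plane(c,u,v,.03))
E
```

```text
tl [ 0.6356 -0.1696  0.055 ]
tr [ 0.6463 -0.3174  0.055 ]
br [ 0.3771 -0.3348  0.055 ]
bl [ 0.3675 -0.1865  0.055 ]
jar [ 0.6901 -0.0517  0.092 ]
jarbody [ 0.6901 -0.0522  0.03  ]
sand [ 0.5665 -0.0446  0.092 ]
stand [ 0.4547 -0.0455  0.096 ]
doll [0.5671 0.0756 0.092 ]
dollbody [0.5689 0.0757 0.03  ]
jar [ 0.688  -0.0522  0.092 ]
sand [ 0.5682 -0.0432  0.092 ]
stand [ 0.4493 -0.0494  0.096 ]
doll [0.5652 0.0728 0.092 ]
rimL [ 0.6439 -0.3113  0.055 ]
rimF [ 0.6353 -0.1621  0.055 ]
rimR [ 0.3629 -0.1887  0.055 ]
rimB [ 0.382  -0.3216  0.055 ]
bar [0.6671 0.2589 0.092 ]
bar2 [0.6077 0.2892 0.092 ]
case ((264.9339599609375, 168.01885986328125), (43.99924850463867, 49.43844223022461), 29.05460548400879)
[array([0.6001, 0.3316, 0.048 ]), array([0.7139, 0.271 , 0.048 ]), array([0.6584, 0.1699, 0.048 ]), array([0.5452, 0.231 , 0.048 ])] [0.62941734 0.25118466 0.046     ]
((0.0, 0.0), (0.0, 0.0), 0.0) 0
bell 231.14285714285714 240.42857142857142 7.0 [0.43978402 0.33947235 0.03      ]
```

View pics/casebell.png

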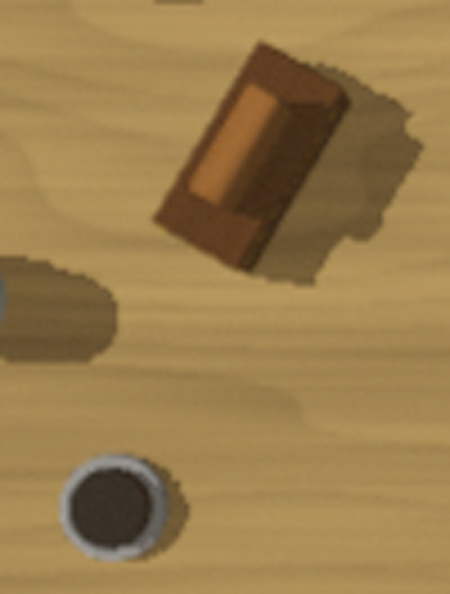

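The case yaw is about -29.5° and the bell sits at crop (110,507). I'll compute the poses and the first move, bringing the wrist camera over the case.

```bash
cat >> h.py <<'E'
from scipy.spatial.transform import Rotation as Ro
def pose():
    o=bot.get_obs(); w=o['tool_rot']; return o['eef_pos'],Ro.from_quat([w[1],w[2],w[3],w[0]]),o
def go(x,y,z,yaw=None):
    """tool-frame shift mm, turn deg to tool-down pose with closing line (tool y) at world yaw deg (mod 180, nearest)"""
    p,R,o=pose(); M=R.as_matrix(); cy=np.degrees(np.arctan2(M[1,1],M[0,1]))
    if yaw is None: yaw=cy
    for k in range(-3,4):
        if abs(yaw+180*k-cy)<=90: yaw=yaw+180*k; break
    a=np.radians(yaw); Y=np.array([np.cos(a),np.sin(a),0]); Z=np.array([0,0,-1.]); T=np.column_stack([np.cross(Y,Z),Y,Z])
    d=M.T@(np.array([x,y,z])-p)*1000; rv=np.degrees(Ro.from_matrix(M.T@T).as_rotvec())
    print('at',p.round(4),'yaw %.1f'%cy,'q1 %.2f q7 %.2f'%(o['q'][0],o['q'][6]),'t %.1f'%o['t'],'w %.2f'%o['gripper_width'],'-> shift',d.round(1),'turn',rv.round(1)); return d,rv
BC=np.array([.506,-.250]); BY=np.radians(3.65)
def box(x,y): return BC+np.array([x*np.cos(BY)-y*np.sin(BY),x*np.sin(BY)+y*np.cos(BY)])/1000
E
python3 - <<'E'
from h import *
c=load('top0'); P=lambda X,Y,z:plane(c,200+X/4.5-.4,130+Y/4.5-.4,z).round(4)
print('bar',P(235,146,.092),'body',P(247,157,.048)); print('bell',P(112,507,.03))
for n in [(110,507)]: print([P(110,507,z) for z in(.02,.03,.04)], proj(load('scene0'),[*P(110,507,.03)[:2],.03]))
go(.63,.255,.23,60.5)
E
```

```text
bar [0.6383 0.2773 0.092 ] body [0.6382 0.2782 0.048 ]
bell [0.4349 0.3568 0.03  ]
[array([0.4341, 0.3605, 0.02  ]), array([0.4349, 0.358 , 0.03  ]), array([0.4356, 0.3555, 0.04  ])] [458.73534542 265.77662527]
at [0.1972 0.645  0.2304] yaw 73.0 q1 -1.38 q7 -0.08 t 0.1 w 1.00 -> shift [-527.9 -246.4    0.9] turn [-0.1  0.  12.5]
```

>>> step_arm:
  increments:
    - [[1, -529, -222, 0, 0, 0, 12.5], [1, -529, -222, 0, 0, 0, 12.5], [1, -529, -222, 0, 0, 0, 12.5], [1, -529, -222, 0, 0, 0, 12.5], [1, -529, -222, 0, 0, 0, 12.5], [1, -529, -222, 0, 0, 0, 12.5], [1, -529, -222, 0, 0, 0, 12.5], [1, -529, -222, 0, 0, 0, 12.5], [1, -529, -222, 0, 0, 0, 12.5], [1, -529, -222, 0, 0, 0, 12.5]]

```text
t: 0.93
eef_pos: [0.5187, 0.3772, 0.231]
tool_rot: [-0.0, 0.255, 0.967, -0.0]
contact_force: [0.6, 0.6, 0.0]
gripper_width: 1.003
grasp_force: 0.0
```

```bash
python3 -c "
from h import *
go(.638,.278,.23,60.5)"
```

```text
at [0.5187 0.3772 0.231 ] yaw 60.5 q1 -0.86 q7 0.40 t 0.9 w 1.00 -> shift [-152.7  -27.6    1. ] turn [-0. -0. -0.]
```

>>> step_arm:
  increments:
    - [[1, -153, -28, 0, 0, 0, 0], [1, -153, -28, 0, 0, 0, 0], [1, -153, -28, 0, 0, 0, 0], [1, -153, -28, 0, 0, 0, 0], [1, -153, -28, 0, 0, 0, 0], [1, -153, -28, 0, 0, 0, 0]]

```text
t: 1.43
eef_pos: [0.6383, 0.2764, 0.2305]
tool_rot: [-0.0, 0.257, 0.966, -0.001]
contact_force: [-1.0, 0.7, -1.0]
gripper_width: 0.999
grasp_force: 0.0
```

```bash
python3 -c "
from h import *
c=shot('wrist','w1'); print(c['camera_matrix'],-c['R'].T@c['t'],c['R'])
shot('top','top1')
go(.638,.278,.23,60.5)"
```

```text
[[309.70691629   0.         320.09174438]
 [  0.         309.70691629 202.44871335]
 [  0.           0.           1.        ]] [0.56702428 0.31745576 0.373124  ] [[ 0.49696775  0.86776696 -0.00188826]
 [ 0.82213915 -0.47013828  0.32102525]
 [ 0.27768736 -0.1610916  -0.94706875]]
at [0.636  0.2804 0.2307] yaw 60.6 q1 -0.65 q7 0.65 t 1.5 w 1.00 -> shift [-3.  -1.1  0.7] turn [-0.  -0.1  0.1]
```

View pics/w1.png

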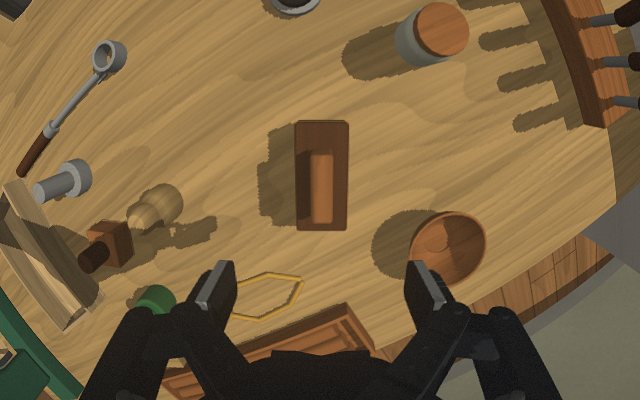

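The wrist view shows the case upright, its body top at corners (297,121), (349,121), (347,230), (296,230) and the bar centred near (321,187).

```bash
cat >> h.py <<'E'
def wplane(c,u,v,z):
    K,R,t=c['camera_matrix'],c['R'],c['t']
    d=np.array([u-K[0,2],v-K[1,2]]); r=np.hypot(*d); th=r/K[0,0]
    dc=np.array([*(d/max(r,1e-9)*np.sin(th)),np.cos(th)]); w=R.T@dc; o=-R.T@t
    return o+w*(z-o[2])/w[2]
E
python3 - <<'E'
from h import *
c=load('w1')
q=[wplane(c,*p,.048) for p in [(297,121),(349,121),(347,230),(296,230)]]
m=np.mean(q,0); print('body',m, 'len',np.linalg.norm(q[0]-q[3]),np.linalg.norm(q[0]-q[1]))
for a,b in((0,3),(1,2)): print(np.degrees(np.arctan2(*(q[b]-q[a])[[1,0]])))
for p in [(321,151),(321,223),(309,187),(333,187)]: print(wplane(c,*p,.092).round(4))
print('doll',wplane(c,140,217,.092),'bell',wplane(c,293,0,.025))
go(m[0],m[1],.053,60.5)
E
```

```text
body [0.63912116 0.27814393 0.048     ] len 0.12306659600823502 0.05419508736513813
-31.482867775121566
-29.438792065421836
[0.6067 0.2951 0.092 ]
[0.6684 0.2598 0.092 ]
[0.6309 0.2682 0.092 ]
[0.6421 0.2879 0.092 ]
doll [0.56534328 0.0883328  0.092     ] bell [0.44884066 0.34981741 0.025     ]
at [0.636  0.2804 0.2307] yaw 60.6 q1 -0.65 q7 0.65 t 1.5 w 1.00 -> shift [ -4.2  -0.3 177.7] turn [-0.  -0.1  0.1]
```

>>> step_arm:
  increments:
    - [[1, -3, -1, 40, 0, 0, 0.4], [1, -3, -1, 80, 0, 0, 0.4], [1, -3, -1, 120, 0, 0, 0.4], [1, -3, -1, 150, 0, 0, 0.4], [1, -3, -1, 176, 0, 0, 0.4], [1, -3, -1, 176, 0, 0, 0.4], [1, -3, -1, 176, 0, 0, 0.4], [-1, -3, -1, 176, 0, 0, 0.4], [-1, -3, -1, 176, 0, 0, 0.4], [-1, -3, -1, 176, 0, 0, 0.4]]
  force: 80

```text
t: 2.37
eef_pos: [0.6404, 0.2778, 0.0578]
tool_rot: [0.001, 0.258, 0.966, 0.001]
contact_force: [0.2, 0.2, 0.0]
gripper_width: 0.608
grasp_force: 0.0
```

>>> step_arm:
  increments:
    - [[-1, 0, 0, 0, 0, 0, 0], [-1, 0, 0, 0, 0, 0, 0], [-1, 0, 0, 0, 0, 0, 0], [-1, 0, 0, 0, 0, 0, 0], [-1, 0, 0, 0, 0, 0, 0]]
  force: 80

```text
t: 2.78
eef_pos: [0.6396, 0.2769, 0.0564]
tool_rot: [0.0, 0.258, 0.966, 0.0]
contact_force: [-1.9, -1.4, 5.6]
gripper_width: 0.246
grasp_force: 79.3
```

```bash
python3 -c "
from h import *
x,y=box(64,-34); print(x,y)
go(.638,.278,.053,60.5)
go(x,y,.2,93.65)"
```

```text
0.5720346683108493 -0.2798567007734632
at [0.6396 0.2769 0.0564] yaw 60.1 q1 -0.62 q7 0.67 t 2.8 w 0.25 -> shift [1.9 0.2 3.4] turn [ 0.   0.  -0.4]
at [0.6396 0.2769 0.0564] yaw 60.1 q1 -0.62 q7 0.67 t 2.8 w 0.25 -> shift [-219.2 -516.1 -143.9] turn [  0.    0.  -33.6]
```

>>> step_arm:
  increments:
    - [[-1, 0, 0, -30, 0, 0, 0], [-1, 0, 0, -65, 0, 0, 0], [-1, 0, 0, -100, 0, 0, 0], [-1, -10, -25, -130, 0, 0, 0], [-1, -23, -54, -144, 0, 0, -3], [-1, -36, -84, -144, 0, 0, -6], [-1, -49, -115, -144, 0, 0, -9], [-1, -62, -147, -144, 0, 0, -12], [-1, -76, -179, -144, 0, 0, -15], [-1, -90, -211, -144, 0, 0, -18]]

```text
t: 3.62
eef_pos: [0.6107, 0.0474, 0.1986]
tool_rot: [-0.001, 0.102, 0.995, -0.0]
contact_force: [0.9, -0.3, -2.8]
gripper_width: 0.248
grasp_force: 79.6
```

```bash
python3 -c "
from h import *
x,y=box(64,-34)
go(x,y,.2,93.65)"
```

```text
at [0.6107 0.0474 0.1986] yaw 78.2 q1 -0.32 q7 1.26 t 3.6 w 0.25 -> shift [ -28.8 -328.3   -1.3] turn [ -0.   -0.1 -15.4]
```

>>> step_arm:
  increments:
    - [[-1, -3, -36, 0, 0, 0, -2], [-1, -6, -72, 0, 0, 0, -4], [-1, -10, -108, 0, 0, 0, -6], [-1, -13, -144, 0, 0, 0, -8], [-1, -16, -180, 0, 0, 0, -10], [-1, -19, -216, 0, 0, 0, -12], [-1, -22, -252, 0, 0, 0, -14], [-1, -25, -286, 0, 0, 0, -15.4], [-1, -27, -312, 0, 0, 0, -15.4], [-1, -28, -324, 0, 0, 0, -15.4]]

```text
t: 4.45
eef_pos: [0.5699, -0.2792, 0.1987]
tool_rot: [-0.001, -0.027, 1.0, -0.001]
contact_force: [-0.4, -1.0, -4.2]
gripper_width: 0.246
grasp_force: 79.8
```

```bash
python3 -c "
from h import *
x,y=box(64,-34)
shot('wrist','w2');shot('top','top2')
go(x,y,.2,93.65)"
```

```text
at [ 0.5706 -0.2773  0.1986] yaw 93.2 q1 0.19 q7 2.07 t 4.5 w 0.25 -> shift [-1.3 -2.6 -1.4] turn [-0.1 -0.1 -0.5]
```

View pics/w2.png

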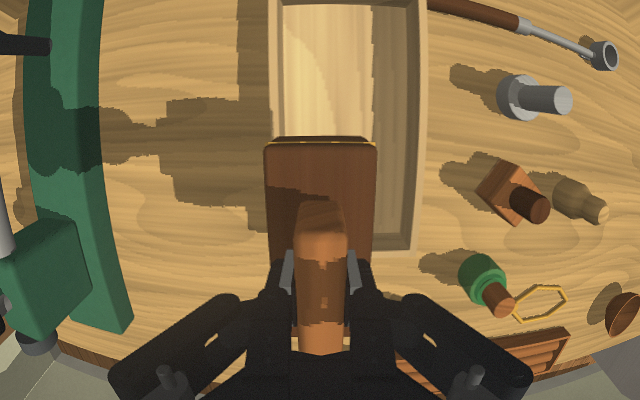

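The wrist view shows the held case square in the fingers over the box. The box's left-side rim runs (425,20)–(411,248). I'll refine the box pose from these points.

```bash
python3 - <<'E'
from h import *
c=load('w2')
for p in [(425,20),(421,100),(411,248),(273,20),(270,100)]:
    w=wplane(c,*p,.055); d=w[:2]-BC; print(p,w.round(4),'box frame',(np.array([[np.cos(BY),np.sin(BY)],[-np.sin(BY),np.cos(BY)]])@d*1000).round(1))
E
python3 -c "
import cv2
a=cv2.imread('pics/top2.png'); cv2.imwrite('pics/t2.png',cv2.resize(a[150:285,410:510],None,fx=4,fy=4,interpolation=cv2.INTER_CUBIC))"
```

```text
(425, 20) [ 0.3984 -0.1905  0.055 ] box frame [-103.6   66.2]
(421, 100) [ 0.4776 -0.1899  0.055 ] box frame [-24.6  61.8]
(411, 248) [ 0.63   -0.1794  0.055 ] box frame [128.2  62.6]
(273, 20) [ 0.4114 -0.3313  0.055 ] box frame [-99.6 -75.2]
(270, 100) [ 0.4878 -0.3302  0.055 ] box frame [-23.3 -78.8]
```

View pics/t2.png

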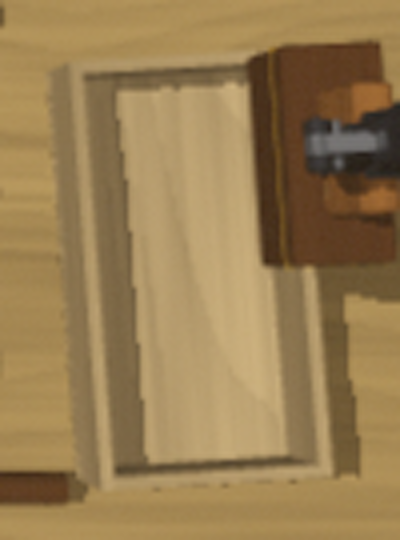

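```bash
python3 - <<'E'
from h import *
c=load('top2')
for X,Y in [(66,65),(98,488),(332,474),(82,82),(115,470),(300+18,463),(250,53)]:
    w=plane(c,410+X/4-.4,150+Y/4-.4,.055); d=w[:2]-BC; print((X,Y),w.round(4),'box frame',(np.array([[np.cos(BY),np.sin(BY)],[-np.sin(BY),np.cos(BY)]])@d*1000).round(1))
c=load('w2'); g=cv2.cvtColor(c['image'],cv2.COLOR_RGB2GRAY)
for v in (40,100):
    print(v,'R',g[v,360:440:2].tolist()); print('L',g[v,256:296:2].tolist())
E
```

```text
(66, 65) [ 0.6368 -0.167   0.055 ] box frame [135.8  74.5]
(98, 488) [ 0.3657 -0.1852  0.055 ] box frame [-135.9   73.6]
(332, 474) [ 0.3755 -0.3348  0.055 ] box frame [-135.7  -76.3]
(82, 82) [ 0.6258 -0.1772  0.055 ] box frame [124.2  65. ]
(115, 470) [ 0.3771 -0.1961  0.055 ] box frame [-125.2   62. ]
(318, 463) [ 0.3824 -0.3259  0.055 ] box frame [-128.2  -67.9]
(250, 53) [ 0.6455 -0.2863  0.055 ] box frame [136.9 -45.1]
40 R [172, 171, 175, 182, 187, 185, 111, 114, 113, 114, 116, 115, 113, 115, 116, 115, 111, 110, 113, 115, 118, 116, 121, 108, 86, 88, 86, 85, 83, 84, 170, 183, 181, 183, 170, 168, 168, 170, 169, 168]
L [101, 101, 103, 101, 102, 102, 153, 184, 183, 183, 175, 127, 133, 147, 202, 197, 194, 195, 199, 202]
100 R [174, 171, 172, 182, 188, 186, 146, 114, 123, 121, 116, 116, 117, 121, 120, 120, 122, 113, 115, 119, 121, 122, 121, 113, 88, 86, 85, 89, 83, 86, 165, 182, 182, 184, 161, 156, 155, 159, 156, 157]
L [101, 100, 100, 100, 102, 97, 104, 173, 180, 182, 184, 154, 130, 131, 183, 197, 190, 189, 195, 199]
```

```bash
sed -i 's/BC=.*; BY/BC=np.array([.5062,-.2525]); BY/' h.py; python3 -c "
from h import *
x,y=box(64,-32)
go(x,y,.0655,93.65)"
```

```text
at [ 0.5706 -0.2773  0.1986] yaw 93.2 q1 0.19 q7 2.07 t 4.5 w 0.25 -> shift [ -1.6  -3.  133.1] turn [-0.1 -0.1 -0.5]
```

>>> step_arm:
  increments:
    - [[-1, -1.6, -3, 20, 0, 0, -0.5], [-1, -1.6, -3, 50, 0, 0, -0.5], [-1, -1.6, -3, 65, 0, 0, -0.5], [-1, -1.6, -3, 65, 0, 0, -0.5], [-1, -1.6, -3, 65, 0, 0, -0.5]]

```text
t: 4.97
eef_pos: [0.574, -0.2746, 0.1333]
tool_rot: [-0.001, -0.036, 0.999, 0.001]
contact_force: [-0.8, 0.9, -4.3]
gripper_width: 0.241
grasp_force: 79.5
```

```bash
python3 -c "
from h import *
x,y=box(64,-32)
go(x,y,.0655,93.65)
c=shot('wrist','w3'); cv2.imwrite('pics/w3c.png',c['image'][:300,200:460,::-1])"
```

```text
at [ 0.574  -0.2746  0.1333] yaw 94.1 q1 0.21 q7 2.10 t 5.0 w 0.24 -> shift [ 2.2 -5.7 67.8] turn [ 0.1 -0.1  0.4]
```

View pics/w3c.png

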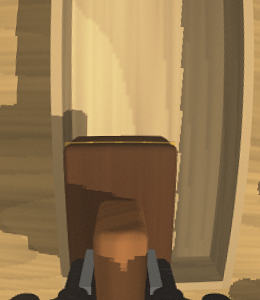

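>>> step_arm:
  increments:
    - [[-1, 2, -5.5, 0, 0, 0, 0.4], [-1, 2, -5.5, 0, 0, 0, 0.4], [-1, 2, -5.5, 0, 0, 0, 0.4], [-1, 2, -5.5, 0, 0, 0, 0.4], [-1, 2, -5.5, 0, 0, 0, 0.4], [-1, 2, -5.5, 0, 0, 0, 0.4]]

```text
t: 5.52
eef_pos: [0.5728, -0.2821, 0.1345]
tool_rot: [0.0, -0.031, 1.0, 0.0]
contact_force: [0.2, -0.3, -3.4]
gripper_width: 0.249
grasp_force: 79.6
```

```bash
python3 -c "
from h import *
x,y=box(64,-32)
go(x,y,.0655,93.65)
print(bot.get_obs()['joint_vel'].round(3))
shot('wrist','w4')"
```

```text
at [ 0.5728 -0.2821  0.1345] yaw 93.6 q1 0.22 q7 2.10 t 5.5 w 0.25 -> shift [ 0.6  1.8 69. ] turn [ 0.   0.  -0.1]
[-0.     0.004  0.     0.     0.002 -0.001 -0.002]
```

```bash
python3 - <<'E'
from h import *
c=load('w4'); g=cv2.cvtColor(c['image'],cv2.COLOR_RGB2GRAY)
for v in (20,60,100):
    L_=g[v,235:290].astype(int); R_=g[v,410:470].astype(int)
    fl=lambda a,o:[(i+o,int(a[i+1]-a[i-1])) for i in range(1,len(a)-1) if abs(a[i+1]-a[i-1])>25]
    print(v,fl(L_,235),fl(R_,410))
M=np.array([[np.cos(BY),np.sin(BY)],[-np.sin(BY),np.cos(BY)]])
np.save('M.npy',M)
for p in [(250,20),(450,20),(250,60),(450,60)]: print(p,(M@(wplane(c,*p,.055)[:2]-BC)*1000).round(1))
E
```

```text
20 [(259, 71), (260, 71), (270, -35), (271, -47), (278, 40), (279, 70), (280, 31)] [(430, -32), (450, 95), (451, 105), (460, -30)]
60 [(259, 66), (260, 71), (270, -32), (271, -61), (279, 68), (280, 48)] [(430, -34), (450, 37), (451, 90), (452, 60)]
100 [(259, 27), (260, 67), (261, 59), (271, -49), (272, -49), (279, 51), (280, 63)] [(430, -30), (450, 81), (451, 89), (460, -29)]
(250, 20) [-79.8 -83.8]
(450, 20) [-85.6  62.7]
(250, 60) [-49.3 -83.7]
(450, 60) [-53.7  62.2]
```

>>> step_arm:
  increments:
    - [[-1, 0.5, 0, 25, 0, 0, 0], [-1, 0.5, 0, 45, 0, 0, 0], [-1, 0.5, 0, 58, 0, 0, 0], [-1, 0.5, 0, 64, 0, 0, 0], [-1, 0.5, 0, 67, 0, 0, 0], [-1, 0.5, 0, 69, 0, 0, 0], [-1, 0.5, 0, 69, 0, 0, 0]]

```text
t: 6.15
eef_pos: [0.5727, -0.2825, 0.0657]
tool_rot: [0.0, -0.031, 1.0, -0.0]
contact_force: [-0.0, -0.9, -3.1]
gripper_width: 0.245
grasp_force: 80.5
```

```bash
sed -i 's/BC=.*; BY/BC=np.array([.5063,-.2545]); BY/' h.py; python3 -c "
from h import *
x,y=box(64,-32)
go(x,y,.0655,93.65)
c=shot('wrist','w5'); shot('top','top5')"
```

```text
at [ 0.5727 -0.2825  0.0657] yaw 93.6 q1 0.23 q7 2.12 t 6.2 w 0.25 -> shift [0.5 0.1 0.2] turn [-0.   0.  -0.1]
```

>>> step_arm:
  increments:
    - [[-1, 0, 0, 1, 0, 0, 0], [-1, 0, 0, 2, 0, 0, 0], [-1, 0, 0, 2, 0, 0, 0]]

```text
t: 6.5
eef_pos: [0.5733, -0.2827, 0.0648]
tool_rot: [0.001, -0.031, 1.0, -0.0]
contact_force: [0.3, 0.8, 4.8]
gripper_width: 0.249
grasp_force: 82.1
```

>>> step_arm:
  increments:
    - [[0.3, 0, 0, 0, 0, 0, 0], [0.3, 0, 0, 0, 0, 0, 0], [0.3, 0, 0, 0, 0, 0, 0], [0.3, 0, 0, 0, 0, 0, 0], [0.3, 0, 0, -30, 0, 0, 0], [0.3, 0, 0, -70, 0, 0, 0], [0.3, 0, 0, -110, 0, 0, 0], [0.3, 0, 60, -135, 0, 0, 0], [0.3, 0, 100, -135, 0, 0, 0], [0.3, 0, 130, -135, 0, 0, 0]]

```text
t: 7.33
eef_pos: [0.5653, -0.1611, 0.2]
tool_rot: [0.002, -0.03, 1.0, -0.0]
contact_force: [0.2, -0.0, -0.6]
gripper_width: 0.652
grasp_force: 0.0
```

>>> step_arm:
  increments:
    - [[0.8, 0, 40, 0, 0, 0, 0], [0.8, 0, 80, 0, 0, 0, 0], [0.8, 0, 100, 0, 0, 0, 0], [0.8, 0, 100, 0, 0, 0, 0], [0.8, 0, 100, 0, 0, 0, 0]]

```text
t: 7.75
eef_pos: [0.5583, -0.0599, 0.1978]
tool_rot: [0.0, -0.033, 0.999, 0.0]
contact_force: [-0.2, -0.7, -0.2]
gripper_width: 0.9
grasp_force: 0.0
```

```bash
python3 -c "
from h import *
go(.567,-.045,.2)
c=shot('wrist','w6'); shot('top','top6')"
```

```text
at [ 0.5583 -0.0599  0.1978] yaw 93.8 q1 -0.13 q7 1.69 t 7.8 w 0.90 -> shift [-9.7 14.3 -2.1] turn [ 0.  0. -0.]
```

View pics/w6.png

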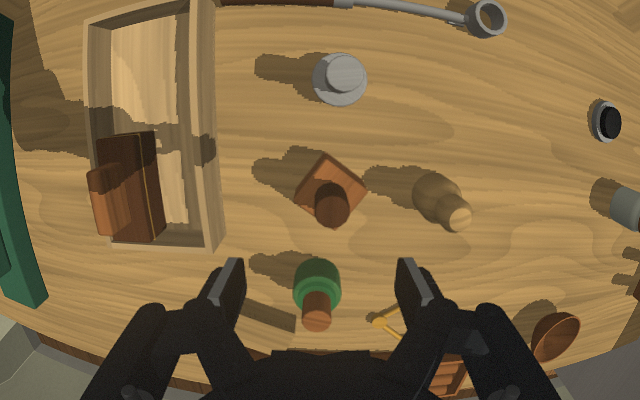

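The wrist view shows the case seated in the box. It also shows the stem top (346,72), sander handle top (332,207), doll head (459,218) and jar stopper (317,320).

```bash
python3 - <<'E'
from h import *
c=load('w6')
for n,p,z in [('stand',(346,72),.096),('foot',(340,79),.025),('sand',(332,207),.092),('doll',(459,218),.09),('jar',(317,320),.092)]: print(n,wplane(c,*p,z).round(4))
q=[wplane(c,*p,.046) for p in [(326,151),(366,186),(295,193)]]
for k in(1,2): d=q[k]-q[0]; print(np.degrees(np.arctan2(d[1],d[0])), np.linalg.norm(d))
print('sander body ctr',(q[1]+q[2])/2)
go(.567,-.045,.2,145)
print(box(0,34),box(92,34),box(-92,34),box(-66,-33))
E
```

```text
stand [ 0.4515 -0.0472  0.096 ]
foot [ 0.452  -0.0473  0.025 ]
sand [ 0.5636 -0.0497  0.092 ]
doll [0.5677 0.0705 0.09  ]
jar [ 0.6878 -0.0549  0.092 ]
52.695606996151156 0.05302103317702195
-32.27983666859763 0.05211443043981952
sander body ctr [ 0.56144556 -0.04960407  0.046     ]
at [ 0.5583 -0.0628  0.1978] yaw 93.5 q1 -0.13 q7 1.69 t 7.8 w 0.90 -> shift [-9.8 17.3 -2.2] turn [ -0.   -0.  -51.5]
[ 0.50413551 -0.22056897] [ 0.59594889 -0.21471211] [ 0.41232213 -0.22642582] [ 0.4425347  -0.29163472]
```

```bash
python3 -c "
from h import *
go(.5645,-.0475,.14,54)"
```

```text
at [ 0.5583 -0.0628  0.1978] yaw 93.5 q1 -0.13 q7 1.69 t 7.8 w 0.90 -> shift [-7.1 15.  57.8] turn [-0.   0.  39.5]
```

>>> step_arm:
  increments:
    - [[0.8, -7, 15, 20, 0, 0, 7], [0.8, -7, 15, 40, 0, 0, 14], [0.8, -7, 15, 57, 0, 0, 21], [0.8, -7, 15, 57, 0, 0, 28], [0.8, -7, 15, 57, 0, 0, 35], [0.8, -7, 15, 57, 0, 0, 39.5], [0.8, -7, 15, 57, 0, 0, 39.5], [0.8, -7, 15, 57, 0, 0, 39.5], [0.8, -7, 15, 57, 0, 0, 39.5], [0.8, -7, 15, 57, 0, 0, 39.5]]

```text
t: 8.68
eef_pos: [0.5644, -0.0467, 0.1409]
tool_rot: [0.0, 0.308, 0.951, -0.0]
contact_force: [-0.4, 1.1, 0.8]
gripper_width: 0.901
grasp_force: 0.0
```

```bash
python3 -c "
from h import *
go(.5645,-.0475,.055,54)
c=shot('wrist','w7'); a=c['image'][100:400,170:470,::-1]; b=load('top6')['image'][100:280,300:500,::-1]
cv2.imwrite('pics/w7c.png',np.hstack([cv2.resize(a,(400,400)),cv2.resize(shot('top','top7')['image'][100:280,300:480,::-1],(400,400))]))"
```

```text
at [ 0.5644 -0.0467  0.1409] yaw 54.1 q1 -0.25 q7 1.06 t 8.7 w 0.90 -> shift [-0.5 -0.6 85.9] turn [0.  0.  0.1]
```

View pics/w7c.png

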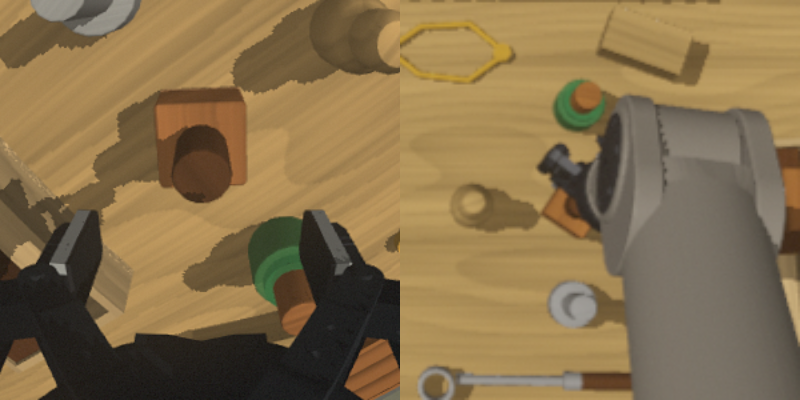

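The view shows the sander square and centred between the fingers, with its handle at crop (202,172). The jar and stand are clear of the fingers, so I'll descend and grip.

>>> step_arm:
  increments:
    - [[0.8, 0, 0, 35, 0, 0, 0], [0.8, 0, 0, 65, 0, 0, 0], [0.8, 0, 0, 86, 0, 0, 0], [0.8, 0, 0, 86, 0, 0, 0], [-1, 0, 0, 86, 0, 0, 0], [-1, 0, 0, 86, 0, 0, 0], [-1, 0, 0, 86, 0, 0, 0], [-1, 0, 0, 86, 0, 0, 0], [-1, 0, 0, 86, 0, 0, 0], [-1, 0, 0, 86, 0, 0, 0]]
  force: 60

```text
t: 9.62
eef_pos: [0.5656, -0.0461, 0.0565]
tool_rot: [0.001, 0.308, 0.951, 0.001]
contact_force: [-0.9, -0.5, 6.6]
gripper_width: 0.362
grasp_force: 58.8
```

```bash
python3 -c "
from h import *
o=bot.get_obs(); print(o['grasp_force'])
x,y=box(0,33); print(x,y)
go(x,y,.18,93.65)"
```

```text
58.795037269592285
0.5041991725416567 -0.22156693873946318
at [ 0.5656 -0.0461  0.0565] yaw 54.1 q1 -0.22 q7 1.10 t 9.6 w 0.36 -> shift [ -53.5 -177.9 -123.7] turn [  0.1   0.2 -39.6]
```

>>> step_arm:
  increments:
    - [[-1, 0, 0, -30, 0, 0, 0], [-1, 0, 0, -65, 0, 0, 0], [-1, -4, -15, -100, 0, 0, -5], [-1, -14, -45, -124, 0, 0, -11], [-1, -24, -80, -124, 0, 0, -17], [-1, -34, -115, -124, 0, 0, -23], [-1, -44, -147, -124, 0, 0, -29], [-1, -51, -168, -124, 0, 0, -35], [-1, -53.5, -178, -124, 0, 0, -39.6], [-1, -53.5, -178, -124, 0, 0, -39.6]]

```text
t: 10.45
eef_pos: [0.5016, -0.2251, 0.1794]
tool_rot: [0.0, -0.031, 1.0, -0.001]
contact_force: [-0.2, -0.6, -0.9]
gripper_width: 0.363
grasp_force: 60.0
```

>>> step_arm:
  increments:
    - [[-1, 0, 0, 0, 0, 0, 0], [-1, 0, 0, 0, 0, 0, 0], [-1, 0, 0, 0, 0, 0, 0]]

```text
t: 10.7
eef_pos: [0.504, -0.2198, 0.1788]
tool_rot: [0.0, -0.033, 0.999, 0.0]
contact_force: [-0.2, -0.4, -1.1]
gripper_width: 0.359
grasp_force: 60.0
```

```bash
python3 -c "
from h import *
c=shot('wrist','w8'); g=cv2.cvtColor(c['image'],cv2.COLOR_RGB2GRAY)
x,y=box(0,33); go(x,y,.0645,93.65)
fl=lambda a,o:[(i+o,int(a[i+1]-a[i-1])) for i in range(1,len(a)-1) if abs(a[i+1]-a[i-1])>25]
for v in(20,60):
  print(v,fl(g[v,150:500].astype(int),150))
M=np.load('M.npy')
for p in [(250,20),(400,20),(250,60),(400,60)]: print(p,(M@(wplane(c,*p,.055)[:2]-BC)*1000).round(1))
"
```

```text
at [ 0.5039 -0.2199  0.1787] yaw 93.8 q1 0.12 q7 2.02 t 10.8 w 0.36 -> shift [-1.000e-01 -1.700e+00  1.142e+02] turn [0.  0.  0.1]
20 []
60 [(178, -67), (179, -64), (195, 26), (196, 78), (197, 51), (204, -55), (205, -44), (221, 46), (222, 27), (310, -27), (311, -78), (312, -41), (356, 69), (357, 76), (358, 27), (410, -26), (411, -34), (484, 76), (485, 54)]
(250, 20) [-156.6  -25.5]
(400, 20) [-157.7  103. ]
(250, 60) [-120.2  -25.2]
(400, 60) [-121.   102.8]
```

>>> step_arm:
  increments:
    - [[-1, 0, -1.5, 35, 0, 0, 0], [-1, 0, -1.5, 70, 0, 0, 0], [-1, 0, -1.5, 95, 0, 0, 0], [-1, 0, -1.5, 108, 0, 0, 0], [-1, 0, -1.5, 113, 0, 0, 0], [-1, 0, -1.5, 115, 0, 0, 0], [-1, 0, -1.5, 116, 0, 0, 0], [-1, 0, -1.5, 116, 0, 0, 0]]

```text
t: 11.42
eef_pos: [0.5022, -0.2212, 0.0646]
tool_rot: [-0.002, -0.033, 0.999, 0.001]
contact_force: [-10.9, 4.9, 21.8]
gripper_width: 0.356
grasp_force: 62.7
```

>>> step_arm:
  increments:
    - [[0.2, 0, 0, 0, 0, 0, 0], [0.2, 0, 0, 0, 0, 0, 0], [0.2, 0, 0, 0, 0, 0, 0], [0.2, 0, 0, -10, 0, 0, 0], [0.2, 0, 0, -45, 0, 0, 0], [0.2, 0, 0, -85, 0, 0, 0], [0.5, 0, 10, -115, 0, 0, 0], [0.7, 8, 40, -115, 0, 0, 0], [0.7, 17, 80, -115, 0, 0, 0], [0.7, 26, 120, -115, 0, 0, 0]]

```text
t: 12.25
eef_pos: [0.4699, -0.1045, 0.1792]
tool_rot: [0.001, -0.031, 1.0, -0.0]
contact_force: [1.1, 0.5, -0.1]
gripper_width: 0.849
grasp_force: 0.0
```

>>> step_arm:
  increments:
    - [[0.7, 8, 38, 0, 0, 0, 0], [0.7, 12, 56, 0, 0, 0, 0], [0.7, 12, 56, 0, 0, 0, 0], [0.7, 12, 56, 0, 0, 0, 0], [0.7, 12, 56, 0, 0, 0, 0], [0.7, 12, 56, 0, 0, 0, 0]]

```text
t: 12.75
eef_pos: [0.4546, -0.0512, 0.1781]
tool_rot: [0.0, -0.031, 1.0, -0.0]
contact_force: [0.0, -0.2, -0.0]
gripper_width: 0.853
grasp_force: 0.0
```

```bash
python3 -c "
from h import *
c=shot('wrist','w9'); go(.452,-.0465,.057,93.65)
M=np.load('M.npy')
b=shot('top','top9')
cv2.imwrite('pics/w9c.png',np.hstack([c['image'][:,100:500,::-1],b['image'][:,200:520,::-1]]))"
```

```text
at [ 0.4545 -0.0512  0.178 ] yaw 93.6 q1 -0.15 q7 1.64 t 12.8 w 0.85 -> shift [  2.3   4.9 121. ] turn [-0.   0.  -0.1]
```

View pics/w9c.png

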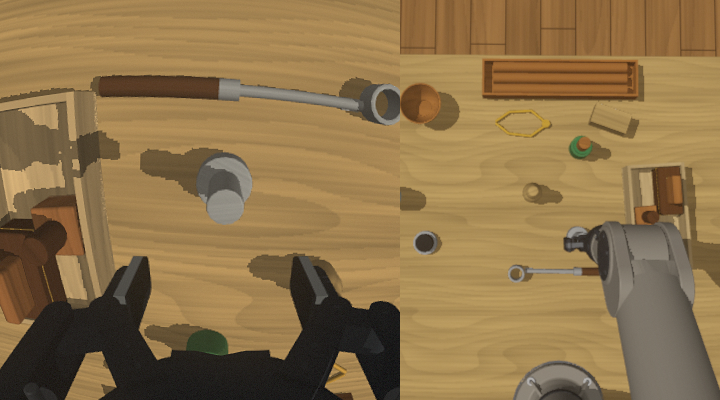

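The sander and case stand upright in the box, and the stand's stem top is at wrist pixel (324,207). I'll verify it by ray.

```bash
cat >> h.py <<'E'
W={'jar':(365,130,398,165),'doll':(320,178,348,206),'sander':(362,178,398,210),'stand':(364,224,394,252)}
def moved(tag):
    a,b=load('top0')['image'].astype(int),load(tag)['image'].astype(int)
    for n,(x0,y0,x1,y1) in W.items(): print(n,'diff',np.abs(a-b)[y0:y1,x0:x1].mean().round(1))
E
python3 -c "
from h import *
c=load('w9'); print(wplane(c,324.5,206.5,.096)); moved('top9'); moved('top6'); go(.452,-.0475,.06,93.65)"
```

```text
[ 0.4515017  -0.04832597  0.096     ]
jar diff 4.0
doll diff 4.2
sander diff 36.0
stand diff 37.9
jar diff 4.3
doll diff 4.8
sander diff 18.4
stand diff 5.0
at [ 0.4544 -0.0511  0.1778] yaw 93.6 q1 -0.15 q7 1.64 t 12.8 w 0.85 -> shift [  2.2   3.8 117.8] turn [-0.   0.  -0.1]
```

>>> step_arm:
  increments:
    - [[0.7, 2.3, 3.7, 40, 0, 0, 0], [0.7, 2.3, 3.7, 80, 0, 0, 0], [0.7, 2.3, 3.7, 120, 0, 0, 0], [0.7, 2.3, 3.7, 120, 0, 0, 0], [-1, 2.3, 3.7, 120, 0, 0, 0], [-1, 2.3, 3.7, 120, 0, 0, 0], [-1, 2.3, 3.7, 120, 0, 0, 0], [-1, 2.3, 3.7, 120, 0, 0, 0], [-1, 2.3, 3.7, 120, 0, 0, 0], [-1, 2.3, 3.7, 120, 0, 0, 0]]
  force: 90

```text
t: 13.68
eef_pos: [0.4537, -0.0467, 0.0604]
tool_rot: [0.003, -0.032, 0.999, -0.0]
contact_force: [-0.8, -1.8, 5.8]
gripper_width: 0.328
grasp_force: 88.0
```

```bash
python3 -c "
from h import *
x,y=box(-93,33); print(x,y)
go(x,y,.18,93.65)"
```

```text
0.4113878180801439 -0.22748745248570318
at [ 0.4537 -0.0467  0.0604] yaw 93.7 q1 -0.13 q7 1.68 t 13.7 w 0.33 -> shift [  53.1 -177.7 -119.8] turn [-0.   0.3  0. ]
```

>>> step_arm:
  increments:
    - [[-1, 0, 0, -30, 0, 0, 0], [-1, 0, 0, -65, 0, 0, 0], [-1, 4, -15, -100, 0, 0, 0], [-1, 14, -45, -120, 0, 0, 0], [-1, 24, -80, -120, 0, 0, 0], [-1, 34, -115, -120, 0, 0, 0], [-1, 44, -147, -120, 0, 0, 0], [-1, 51, -170, -120, 0, 0, 0], [-1, 53, -178, -120, 0, 0, 0], [-1, 53, -178, -120, 0, 0, 0]]

```text
t: 14.52
eef_pos: [0.4095, -0.2297, 0.1792]
tool_rot: [0.001, -0.03, 1.0, -0.001]
contact_force: [-0.3, 1.0, -2.6]
gripper_width: 0.329
grasp_force: 89.7
```

>>> step_arm:
  increments:
    - [[-1, 0, 0, 0, 0, 0, 0], [-1, 0, 0, 0, 0, 0, 0], [-1, 0, 0, 0, 0, 0, 0], [-1, 0, 0, 0, 0, 0, 0]]

```text
t: 14.85
eef_pos: [0.4107, -0.226, 0.1778]
tool_rot: [0.0, -0.033, 0.999, 0.0]
contact_force: [0.0, 0.1, -2.2]
gripper_width: 0.326
grasp_force: 89.7
```

```bash
python3 -c "
from h import *
x,y=box(-93,33); go(x,y,.0684,93.65)
"
```

```text
at [ 0.4107 -0.226   0.1778] yaw 93.8 q1 0.13 q7 2.08 t 14.8 w 0.33 -> shift [ -0.6  -1.6 109.4] turn [0.  0.  0.2]
```

>>> step_arm:
  increments:
    - [[-1, -1, -1.5, 35, 0, 0, 0], [-1, -1, -1.5, 70, 0, 0, 0], [-1, -1, -1.5, 92, 0, 0, 0], [-1, -1, -1.5, 104, 0, 0, 0], [-1, -1, -1.5, 108, 0, 0, 0], [-1, -1, -1.5, 110, 0, 0, 0], [-1, -1, -1.5, 110, 0, 0, 0]]

```text
t: 15.43
eef_pos: [0.4101, -0.2274, 0.0685]
tool_rot: [-0.002, -0.033, 0.999, 0.001]
contact_force: [-6.0, 4.1, 9.7]
gripper_width: 0.323
grasp_force: 91.5
```

>>> step_arm:
  increments:
    - [[0.2, 0, 0, 0, 0, 0, 0], [0.2, 0, 0, 0, 0, 0, 0], [0.2, 0, 0, 0, 0, 0, 0], [0.2, 0, 0, -10, 0, 0, 0], [0.2, 0, 0, -45, 0, 0, 0], [0.2, 0, 0, -85, 0, 0, 0], [0.5, -5, 10, -115, 0, 0, 0], [0.7, -22, 40, -115, 0, 0, 0], [0.7, -42, 75, -115, 0, 0, 0], [0.7, -62, 110, -115, 0, 0, 0]]

```text
t: 16.27
eef_pos: [0.4671, -0.1144, 0.1848]
tool_rot: [0.002, -0.031, 1.0, -0.0]
contact_force: [0.8, 0.2, 0.5]
gripper_width: 0.849
grasp_force: 0.0
```

>>> step_arm:
  increments:
    - [[0.7, -20, 35, 0, 0, 0, 0], [0.7, -40, 70, 0, 0, 0, 0], [0.7, -60, 105, 0, 0, 0, 0], [0.7, -80, 140, 0, 0, 0, 0], [0.7, -100, 165, 0, 0, 0, 0], [0.7, -112, 178, 0, 0, 0, 0], [0.7, -112, 178, 0, 0, 0, 0], [0.7, -112, 178, 0, 0, 0, 0], [0.7, -112, 178, 0, 0, 0, 0], [0.7, -112, 178, 0, 0, 0, 0]]

```text
t: 17.1
eef_pos: [0.5659, 0.0682, 0.1831]
tool_rot: [-0.0, -0.031, 1.0, -0.0]
contact_force: [-0.3, -0.6, -0.7]
gripper_width: 0.845
grasp_force: 0.0
```

```bash
python3 -c "
from h import *
c=shot('wrist','w10'); shot('top','top10'); moved('top10'); go(.567,.072,.053,93.65)
b=load('top10')
cv2.imwrite('pics/w10c.png',np.hstack([c['image'][:,100:500,::-1],cv2.resize(b['image'][120:290,300:500,::-1],(400,340))[:,:].copy() if 0 else cv2.copyMakeBorder(cv2.resize(b['image'][120:290,300:500,::-1],(400,340)),0,60,0,0,0)]))"
```

```text
jar diff 20.9
doll diff 30.2
sander diff 31.5
stand diff 24.9
at [0.566  0.0684 0.1831] yaw 93.6 q1 -0.32 q7 1.45 t 17.2 w 0.85 -> shift [ -1.3   3.5 130.1] turn [-0.  -0.  -0.1]
```

View pics/w10c.png

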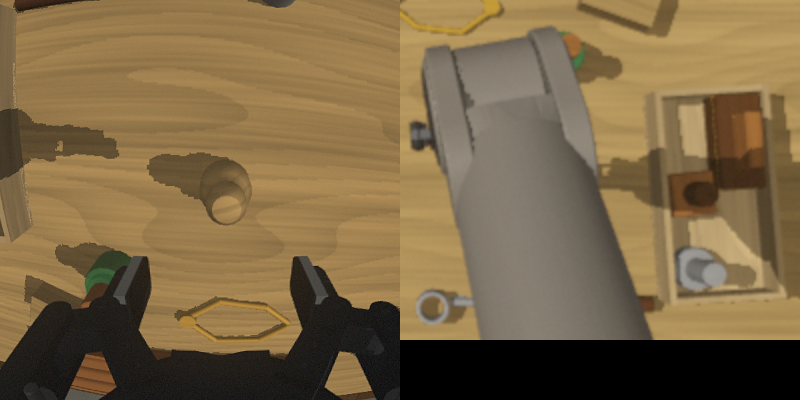

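The doll head is at wrist pixel (326,208) with its body spanning 301–352. The stand and sander are upright in the box.

```bash
python3 -c "
from h import *
c=load('w10'); print(wplane(c,326,208,.088),wplane(c,301,185,.03),wplane(c,352,185,.03)); go(.567,.072,.053,93.65)"
```

```text
[0.56848077 0.07285499 0.088     ] [0.56654195 0.04892257 0.03      ] [0.56336186 0.09945971 0.03      ]
at [0.566  0.0684 0.1831] yaw 93.6 q1 -0.32 q7 1.45 t 17.2 w 0.85 -> shift [ -1.3   3.5 130.1] turn [-0.  -0.  -0.1]
```

>>> step_arm:
  increments:
    - [[0.7, -1.6, 4, 40, 0, 0, 0], [0.7, -1.6, 4, 80, 0, 0, 0], [0.7, -1.6, 4, 115, 0, 0, 0], [0.7, -1.6, 4, 132, 0, 0, 0], [0.7, -1.6, 4, 132, 0, 0, 0], [-1, -1.6, 4, 132, 0, 0, 0], [-1, -1.6, 4, 132, 0, 0, 0], [-1, -1.6, 4, 132, 0, 0, 0], [-1, -1.6, 4, 132, 0, 0, 0], [-1, -1.6, 4, 132, 0, 0, 0]]
  force: 60

```text
t: 18.03
eef_pos: [0.5693, 0.0738, 0.053]
tool_rot: [0.002, -0.032, 0.999, 0.0]
contact_force: [0.3, -1.4, 6.7]
gripper_width: 0.39
grasp_force: 59.5
```

```bash
python3 -c "
from h import *
print(bot.get_obs()['grasp_force'])
x,y=box(-66,-33); print(x,y)
go(x,y,.18,93.65)"
```

```text
59.538682841230184
0.44253470493726954 -0.29163471617722325
at [0.5693 0.0738 0.053 ] yaw 93.7 q1 -0.31 q7 1.46 t 18.0 w 0.39 -> shift [ 149.3 -356.5 -127.7] turn [0.  0.2 0. ]
```

>>> step_arm:
  increments:
    - [[-1, 0, 0, -30, 0, 0, 0], [-1, 0, 0, -65, 0, 0, 0], [-1, 0, 0, -105, 0, 0, 0], [-1, 12, -28, -132, 0, 0, 0], [-1, 27, -63, -135, 0, 0, 0], [-1, 42, -100, -135, 0, 0, 0], [-1, 57, -136, -135, 0, 0, 0], [-1, 72, -172, -135, 0, 0, 0], [-1, 87, -208, -135, 0, 0, 0], [-1, 102, -244, -135, 0, 0, 0]]

```text
t: 18.87
eef_pos: [0.4809, -0.1778, 0.187]
tool_rot: [0.001, -0.032, 0.999, -0.0]
contact_force: [1.5, 0.0, -1.3]
gripper_width: 0.387
grasp_force: 60.1
```

>>> step_arm:
  increments:
    - [[-1, 14, -35, 0, 0, 0, 0], [-1, 28, -68, 0, 0, 0, 0], [-1, 40, -95, 0, 0, 0, 0], [-1, 47, -111, 0, 0, 0, 0], [-1, 47, -112, 0, 0, 0, 0], [-1, 47, -112, 0, 0, 0, 0], [-1, 47, -112, 0, 0, 0, 0], [-1, 47, -112, 0, 0, 0, 0], [-1, 47, -112, 0, 0, 0, 0]]

```text
t: 19.62
eef_pos: [0.4427, -0.2896, 0.1859]
tool_rot: [0.0, -0.033, 0.999, 0.0]
contact_force: [0.5, 0.2, -1.2]
gripper_width: 0.393
grasp_force: 60.1
```

```bash
python3 -c "
from h import *
x,y=box(-66,-33); go(x,y,.0610,93.65)
"
```

```text
at [ 0.4427 -0.2896  0.1859] yaw 93.8 q1 0.23 q7 2.20 t 19.6 w 0.39 -> shift [  0.3  -2.1 124.9] turn [0.  0.  0.2]
```

>>> step_arm:
  increments:
    - [[-1, 0, -1.5, 40, 0, 0, 0], [-1, 0, -1.5, 80, 0, 0, 0], [-1, 0, -1.5, 105, 0, 0, 0], [-1, 0, -1.5, 118, 0, 0, 0], [-1, 0, -1.5, 123, 0, 0, 0], [-1, 0, -1.5, 125, 0, 0, 0], [-1, 0, -1.5, 126, 0, 0, 0], [-1, 0, -1.5, 126, 0, 0, 0]]

```text
t: 20.28
eef_pos: [0.4413, -0.2906, 0.0611]
tool_rot: [-0.001, -0.033, 0.999, 0.002]
contact_force: [-7.1, 4.5, 13.4]
gripper_width: 0.387
grasp_force: 61.7
```

>>> step_arm:
  increments:
    - [[0.2, 0, 0, 0, 0, 0, 0], [0.2, 0, 0, 0, 0, 0, 0], [0.2, 0, 0, 0, 0, 0, 0], [0.2, 0, 0, -10, 0, 0, 0], [0.2, 0, 0, -45, 0, 0, 0], [0.2, 0, 0, -85, 0, 0, 0], [0.5, -5, 5, -122, 0, 0, 0], [0.7, -25, 20, -125, 0, 0, 0], [0.7, -55, 45, -125, 0, 0, 0], [0.7, -85, 70, -125, 0, 0, 0]]

```text
t: 21.12
eef_pos: [0.5235, -0.2176, 0.1873]
tool_rot: [0.002, -0.031, 1.0, -0.001]
contact_force: [0.7, -0.1, -0.7]
gripper_width: 0.849
grasp_force: 0.0
```

>>> step_arm:
  increments:
    - [[0.7, -30, 26, 0, 0, 0, 0], [0.7, -60, 52, 0, 0, 0, 0], [0.7, -90, 77, 0, 0, 0, 0], [0.7, -120, 103, 0, 0, 0, 0], [0.7, -146, 128, 0, 0, 0, 0], [0.7, -166, 146, 0, 0, 0, 0], [0.7, -173, 150, 0, 0, 0, 0], [0.7, -173, 150, 0, 0, 0, 0], [0.7, -173, 150, 0, 0, 0, 0], [0.7, -173, 150, 0, 0, 0, 0]]

```text
t: 21.95
eef_pos: [0.6842, -0.0588, 0.1851]
tool_rot: [-0.0, -0.031, 1.0, -0.001]
contact_force: [-0.2, -0.5, -0.7]
gripper_width: 0.852
grasp_force: 0.0
```

```bash
python3 - <<'E'
from h import *
c=shot('wrist','w11'); b=shot('top','top11'); go(.689,-.053,.055,93.65)
for n,cc,f in(('w',c,wplane),('t',b,plane)):
    im=cc['image'].astype(int); g=((im[...,1]>im[...,0]+30)&(im[...,1]>im[...,2]+10)).astype(np.uint8)
    if n=='t': g[:,540:]=0
    k,l,st,ce=cv2.connectedComponentsWithStats(g)
    for i in range(1,k):
        if st[i,4]>60: print(n,st[i],ce[i].round(1),f(cc,*ce[i],.04).round(4))
cv2.imwrite('pics/w11c.png',c['image'][:,100:540,::-1])
E
```

```text
at [ 0.6843 -0.0586  0.1852] yaw 93.5 q1 -0.15 q7 1.72 t 22.1 w 0.85 -> shift [ -5.    5.4 130.2] turn [-0.  -0.  -0.1]
w [ 296  168   57   48 1067] [324.4 186.8] [ 0.683  -0.0551  0.04  ]
w [  0 218  10  35 168] [  2.8 239.7] [ 0.7995 -0.5938  0.04  ]
t [371 140  21  17 143] [379.1 149.9] [ 0.6803 -0.0477  0.04  ]
```

```bash
python3 - <<'E'
from h import *
c=load('w11'); im=c['image'].astype(int); h=cv2.cvtColor(c['image'],cv2.COLOR_RGB2HSV)
m=((im[...,0]>im[...,1]+45)&(h[...,1]>125)).astype(np.uint8); m[:,:280]=0; m[:,370:]=0
k,l,st,ce=cv2.connectedComponentsWithStats(m)
for i in range(1,k):
    if st[i,4]>80: print(st[i],ce[i].round(1))
for p in[(324,205),(324,215),(324,225)]: print(p,wplane(c,*p,.092).round(4),h[p[1],p[0]])
E
```

```text
[308 196  35  34 853] [325.3 212.6]
[280 302  90   8 316] [324.1 306.1]
[ 280  309   90   16 1023] [324.2 316.8]
[280 327  90  15 924] [324.3 334.3]
[280 344  90  11 488] [317.8 348.5]
(324, 205) [ 0.6837 -0.056   0.092 ] [ 14 160 151]
(324, 215) [ 0.6923 -0.0555  0.092 ] [ 13 163 144]
(324, 225) [ 0.7011 -0.0549  0.092 ] [ 14 159 146]
```

>>> step_arm:
  increments:
    - [[0.7, -5.3, 4, 40, 0, 0, 0], [0.7, -5.3, 4, 80, 0, 0, 0], [0.7, -5.3, 4, 113, 0, 0, 0], [0.7, -5.3, 4, 129, 0, 0, 0], [0.7, -5.3, 4, 129, 0, 0, 0], [-1, -5.3, 4, 129, 0, 0, 0], [-1, -5.3, 4, 129, 0, 0, 0], [-1, -5.3, 4, 129, 0, 0, 0], [-1, -5.3, 4, 129, 0, 0, 0], [-1, -5.3, 4, 129, 0, 0, 0]]
  force: 70

```text
t: 22.88
eef_pos: [0.692, -0.0526, 0.0582]
tool_rot: [0.002, -0.032, 0.999, -0.0]
contact_force: [-0.6, -1.0, 7.1]
gripper_width: 0.358
grasp_force: 68.6
```

>>> step_arm:
  increments:
    - [[-1, 0, 0, 0, 0, 0, 0], [-1, 0, 0, 0, 0, 0, 0]]

```text
t: 23.05
eef_pos: [0.692, -0.0526, 0.0582]
tool_rot: [0.002, -0.032, 0.999, -0.0]
contact_force: [0.7, -1.4, 7.2]
gripper_width: 0.355
grasp_force: 68.6
```

```bash
python3 -c "
from h import *
x,y=box(92,34); print(x,y)
go(x,y,.18,93.65)"
```

```text
0.5959488940116884 -0.21471211487800518
at [ 0.692  -0.0526  0.0582] yaw 93.7 q1 -0.13 q7 1.74 t 23.1 w 0.35 -> shift [ 105.7 -155.7 -122.1] turn [-0.   0.2  0. ]
```

>>> step_arm:
  increments:
    - [[-1, 0, 0, -30, 0, 0, 0], [-1, 0, 0, -65, 0, 0, 0], [-1, 0, 0, -100, 0, 0, 0], [-1, 15, -22, -124, 0, 0, 0], [-1, 33, -50, -124, 0, 0, 0], [-1, 53, -79, -124, 0, 0, 0], [-1, 73, -108, -124, 0, 0, 0], [-1, 91, -136, -124, 0, 0, 0], [-1, 102, -152, -124, 0, 0, 0], [-1, 104, -156, -124, 0, 0, 0]]

```text
t: 23.88
eef_pos: [0.5932, -0.2198, 0.1803]
tool_rot: [-0.001, -0.029, 1.0, -0.001]
contact_force: [0.3, -0.4, -2.4]
gripper_width: 0.352
grasp_force: 69.8
```

>>> step_arm:
  increments:
    - [[-1, 0, 0, 0, 0, 0, 0], [-1, 0, 0, 0, 0, 0, 0], [-1, 0, 0, 0, 0, 0, 0], [-1, 0, 0, 0, 0, 0, 0]]

```text
t: 24.22
eef_pos: [0.5976, -0.2122, 0.1796]
tool_rot: [0.0, -0.034, 0.999, 0.0]
contact_force: [0.5, 0.2, -2.7]
gripper_width: 0.358
grasp_force: 69.8
```

```bash
python3 -c "
from h import *
x,y=box(93,34); go(x,y,.0662,93.65)
"
```

```text
at [ 0.5976 -0.2122  0.1796] yaw 93.9 q1 0.08 q7 1.99 t 24.2 w 0.36 -> shift [  0.8  -2.5 113.4] turn [0.1 0.  0.2]
```

>>> step_arm:
  increments:
    - [[-1, 0.8, -2.3, 35, 0, 0, 0], [-1, 0.8, -2.3, 70, 0, 0, 0], [-1, 0.8, -2.3, 95, 0, 0, 0], [-1, 0.8, -2.3, 107, 0, 0, 0], [-1, 0.8, -2.3, 112, 0, 0, 0], [-1, 0.8, -2.3, 114, 0, 0, 0], [-1, 0.8, -2.3, 115, 0, 0, 0], [-1, 0.8, -2.3, 115, 0, 0, 0]]

```text
t: 24.88
eef_pos: [0.597, -0.216, 0.0664]
tool_rot: [0.001, -0.033, 0.999, 0.0]
contact_force: [0.5, -0.8, -2.7]
gripper_width: 0.354
grasp_force: 69.8
```

Still carrying, so I'll lower a little more and then release.

>>> step_arm:
  increments:
    - [[-1, 0, 0, 1, 0, 0, 0], [-1, 0, 0, 2, 0, 0, 0], [-1, 0, 0, 2, 0, 0, 0]]

```text
t: 25.13
eef_pos: [0.5977, -0.2165, 0.0661]
tool_rot: [0.002, -0.032, 0.999, 0.0]
contact_force: [-4.7, 3.2, 13.6]
gripper_width: 0.356
grasp_force: 71.4
```

>>> step_arm:
  increments:
    - [[0.2, 0, 0, 0, 0, 0, 0], [0.2, 0, 0, 0, 0, 0, 0], [0.2, 0, 0, 0, 0, 0, 0], [0.2, 0, 0, -10, 0, 0, 0], [0.2, 0, 0, -45, 0, 0, 0], [0.2, 0, 0, -85, 0, 0, 0], [-1, 5, 5, -122, 0, 0, 0], [-1, 10, 30, -125, 0, 0, 0], [-1, 18, 65, -125, 0, 0, 0], [-1, 25, 100, -125, 0, 0, 0]]

```text
t: 25.97
eef_pos: [0.5648, -0.1186, 0.1897]
tool_rot: [0.002, -0.031, 1.0, -0.0]
contact_force: [1.7, 0.9, -0.2]
gripper_width: 0.035
grasp_force: 0.0
```

>>> step_arm:
  increments:
    - [[-1, 8, 38, 0, 0, 0, 0], [-1, 17, 76, 0, 0, 0, 0], [-1, 25, 114, 0, 0, 0, 0], [-1, 33, 152, 0, 0, 0, 0], [-1, 42, 190, 0, 0, 0, 0], [-1, 50, 228, 0, 0, 0, 0], [-1, 58, 266, 0, 0, 0, 0], [-1, 66, 304, 0, 0, 0, 0], [-1, 74, 342, 0, 0, 0, 0], [-1, 80, 370, 0, 0, 0, 0]]

```text
t: 26.8
eef_pos: [0.4598, 0.2493, 0.1888]
tool_rot: [0.001, -0.034, 0.999, 0.001]
contact_force: [-0.1, 0.1, 0.9]
gripper_width: 0.004
grasp_force: 0.0
```

>>> step_arm:
  increments:
    - [[-1, 10, 50, 0, 0, 0, 0], [-1, 14, 70, 0, 0, 0, 0], [-1, 14, 70, 0, 0, 0, 0], [-1, 14, 70, 0, 0, 0, 0], [-1, 14, 70, 0, 0, 0, 0], [-1, 14, 70, 0, 0, 0, 0]]

```text
t: 27.3
eef_pos: [0.4432, 0.3129, 0.1881]
tool_rot: [0.0, -0.031, 1.0, -0.0]
contact_force: [-0.0, -1.2, 0.3]
gripper_width: 0.001
grasp_force: 0.0
```

```bash
python3 - <<'E'
from h import *
w=shot('wrist','w12'); b=shot('top','top12'); s=shot('scene','s12'); go(.435,.357,.1,None)
f=lambda a,W,H:cv2.resize(a[:,:,::-1],(W,H),interpolation=cv2.INTER_CUBIC)
cv2.imwrite('pics/fin.png',np.hstack([np.vstack([f(b['image'][150:285,400:520],400,300),f(s['image'][70:190,200:360],400,300)]),np.vstack([f(w['image'],400,250),f(b['image'][80:300,150:450],400,350)])]))
E
```

```text
at [0.4431 0.3133 0.188 ] yaw 93.6 q1 -0.74 q7 0.91 t 27.4 w 0.00 -> shift [ 5.3 44.2 88. ] turn [-0.  0.  0.]
```

View pics/fin.png

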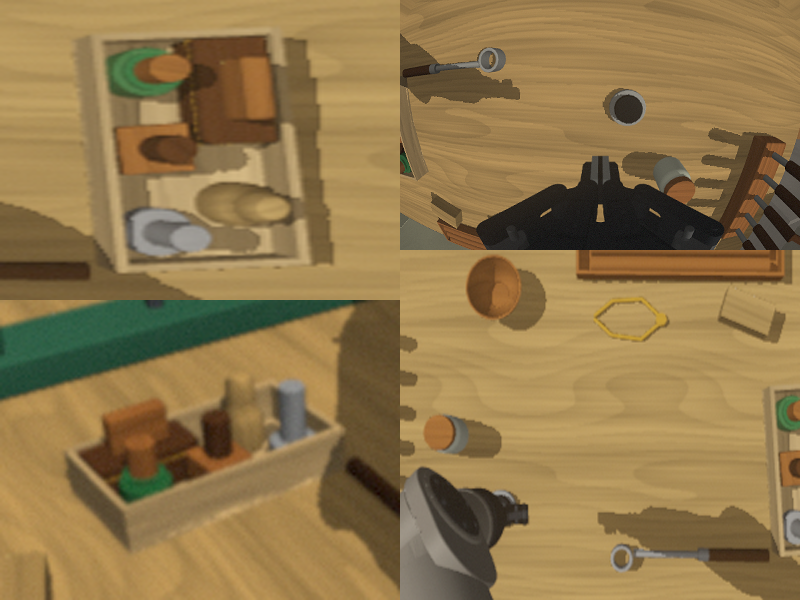

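All five pieces are upright in the box, no others are left on the bench and the bystanders are in place. The bell is at wrist pixel (365,173). Next I'll locate it precisely.

```bash
python3 - <<'E'
from h import *
c=load('w12'); g=c['image'].max(2)[140:210,325:405]; m=(g<62).astype(np.uint8)
k,l,st,ce=cv2.connectedComponentsWithStats(m)
for i in range(1,k):
    if st[i,4]>200:
        u,v=ce[i]+[325,140]; print(st[i],u,v)
        for z in(.02,.03,.04): print(wplane(c,u,v,z), wplane(c,u-st[i,2]/2,v,z)-wplane(c,u+st[i,2]/2,v,z))
a=load('top0')['image'].max(2)[225:262,205:245]; m=(a<75).astype(np.uint8); k,l,st,ce=cv2.connectedComponentsWithStats(m)
i=1+np.argmax(st[1:,4]); u,v=ce[i]+[205,225]; print(st[i],[plane(load('top0'),u,v,z).round(4) for z in(.02,.03,.04)])
s=load('scene0')['image'].max(2)[255:295,435:485]; m=(s<50).astype(np.uint8); k,l,st,ce=cv2.connectedComponentsWithStats(m)
i=1+np.argmax(st[1:,4]); u,v=ce[i]+[435,255]; print(st[i],[plane(load('scene0'),u,v,z).round(4) for z in(.02,.03,.04)])
E
```

```text
[  18   12   45   45 1575] 364.69650793650794 174.19619047619048
[0.4323789  0.35824439 0.02      ] [ 0.00334858 -0.04726635  0.        ]
[0.43008073 0.35661399 0.03      ] [ 0.00324078 -0.04574472  0.        ]
[0.42778256 0.35498359 0.04      ] [ 0.00313298 -0.04422308  0.        ]
[ 11   9  18  18 247] [array([0.4337, 0.3594, 0.02  ]), array([0.4344, 0.3569, 0.03  ]), array([0.4352, 0.3544, 0.04  ])]
[ 12   6  25  20 393] [array([0.435, 0.361, 0.02 ]), array([0.4426, 0.3658, 0.03  ]), array([0.4501, 0.3705, 0.04  ])]
```

>>> step_arm:
  increments:
    - [[-1, 7, 20, 40, 0, 0, 0], [-1, 7, 45, 80, 0, 0, 0], [-1, 7, 45, 120, 0, 0, 0], [-1, 7, 45, 145, 0, 0, 0], [-1, 7, 45, 153, 0, 0, 0], [-1, 7, 45, 153, 0, 0, 0], [-1, 7, 45, 153, 0, 0, 0], [-1, 7, 45, 153, 0, 0, 0]]

```text
t: 28.12
eef_pos: [0.4342, 0.3596, 0.037]
tool_rot: [0.001, -0.032, 0.999, 0.001]
contact_force: [0.4, 0.2, 0.2]
gripper_width: 0.004
grasp_force: 0.0
```

```bash
python3 -c "
from h import *
go(.433,.3585,.02,None)"
```

```text
at [0.4342 0.3596 0.037 ] yaw 93.6 q1 -0.80 q7 0.82 t 28.1 w 0.00 -> shift [ 1.3 -1.  17. ] turn [ 0.1  0.2 -0. ]
```

>>> step_arm:
  increments:
    - [[-1, 1, -1, 3, 0, 0, 0], [-1, 1, -1, 6, 0, 0, 0], [-1, 1, -1, 9, 0, 0, 0], [-1, 1, -1, 12, 0, 0, 0], [-1, 1, -1, 15, 0, 0, 0], [-1, 1, -1, 15, 0, 0, 0]]

```text
t: 28.62
eef_pos: [0.4319, 0.3581, 0.0196]
tool_rot: [0.0, -0.032, 0.999, 0.0]
contact_force: [-0.4, 0.5, 3.0]
gripper_width: 0.001
grasp_force: 1.6
```

>>> step_arm:
  increments:
    - [[-1, 0, 0, 2, 0, 0, 0], [-1, 0, 0, 4, 0, 0, 0], [-1, 0, 0, 5, 0, 0, 0], [-1, 0, 0, 5, 0, 0, 0]]

```text
t: 28.95
eef_pos: [0.432, 0.3582, 0.0159]
tool_rot: [0.0, -0.032, 0.999, 0.0]
contact_force: [-3.0, -2.4, 14.6]
gripper_width: 0.001
grasp_force: 7.5
```

>>> step_arm:
  increments:
    - [[-1, 0, 0, 1, 0, 0, 0], [-1, 0, 0, 2, 0, 0, 0], [-1, 0, 0, 2, 0, 0, 0]]

```text
t: 29.2
eef_pos: [0.432, 0.3583, 0.0156]
tool_rot: [0.0, -0.032, 0.999, 0.0]
contact_force: [-6.7, -6.4, 32.6]
gripper_width: -0.002
grasp_force: 16.5
```

The button has bottomed out. I'll let it come back up and move clear.

>>> step_arm:
  increments:
    - [[-1, 0, 0, -5, 0, 0, 0], [-1, 0, 0, -12, 0, 0, 0], [-1, 0, 0, -40, 0, 0, 0], [-1, 0, 0, -80, 0, 0, 0], [-1, 0, 0, -120, 0, 0, 0], [-1, 0, 0, -150, 0, 0, 0], [-1, 0, 0, -150, 0, 0, 0], [-1, 0, 0, -150, 0, 0, 0], [-1, 0, 0, -150, 0, 0, 0], [-1, 0, 0, -150, 0, 0, 0]]

```text
t: 30.03
eef_pos: [0.4306, 0.3571, 0.161]
tool_rot: [-0.001, -0.032, 0.999, -0.001]
contact_force: [-0.3, 0.1, 0.4]
gripper_width: -0.001
grasp_force: 0.0
```

```bash
python3 - <<'E'
from h import *
a=load('top12')['image'].astype(int); b=shot('top','topE')['image'].astype(int)
for n,(x0,y0,x1,y1) in {'box':(425,155,500,275),'others':(290,60,445,140),'gouge':(305,260,430,285)}.items(): print(n,np.abs(a-b)[y0:y1,x0:x1].mean())
print(bot.get_obs()['t'],bot.hand_in())
E
```

```text
box 1.7376666666666667
others 1.0576612903225806
gouge 14.255146666666667
the job is handed in; nothing more can be done
30.0833 None
```

The case, doll_c, jar, sander and stand are all upright in the box, the bell was pressed fully and released, and the job was handed in at 30 s. The only late image change was at the gouge, which I put down to the arm's shadow but did not check.

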